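Scan the watch case and close its carton

ROBOT

A 6-joint arm with a two-finger parallel gripper is mounted at the origin on the work surface. World frame = base frame: x ahead of the robot, y to its left, z up, the work surface at z = 0. Lengths are in m, angles in rad, forces in N, time in s.
With the tool pointing down it reaches from about 0.3 to 0.775 m from the base axis. Payload 14.6 kg.
Tool frame: the origin (TCP) lies between the finger pads; the fingertips stand 11 mm ahead of it and the grasp point (between the pads) lies 8 mm behind it; z points along the fingers, y is the direction in which the jaws open and shut (so a half turn about z gives the same grasp; the last joint's range is limited). The gripper opens to 85 mm and grips with 20 to 120 N. Pads are 22 mm wide; open, the fingers measure 114 mm over their backs; the gripper's body (76 mm by 85 mm) begins 54 mm behind the grasp point. The pads swing forward as they close: fully open they stand 13 mm farther back than shut.
Start: joints at [-1.363, 0.3, 1.521, -0, 1.321, -0.067], TCP at [0.149, -0.529, 0.242] pointing down, gripper open.
Joint ranges: [-3.03, 3.03], [-0.79, 2.21], [0.23, 2.52], [-1.04, 4.18], [0, 3.07], [-2.55, 2.55]. Speed limits (rad/s): [2.22, 2.22, 2.57, 3.14, 3.14, 3.14].

INTERFACE

Orientations are given as a unit quaternion [w, x, y, z].
In Python, from workcell import sensors, imaging, order gives the robot as it stands.
- The arm moves only by the tool move_arm, never from a script. Its argument "targets" is a list of rows, each a list of 7 numbers: the shift along the tool's x, y, z in mm, then the turn, a rotation vector about the tool's x, y, z in degrees, then the closure, from -1 (fully open) to 1 (shut), so that 0 is half open. In form: [[x, y, z, rx, ry, rz, hand], ...]. A call has 1 to 12 rows; each row is the pose to reach, as a shift and turn from the pose commanded when the call began, along the tool's axes at that moment; what a row does not reach only later rows make up. A row lasts 1/10 s, in which the tool goes at most 50 mm and 8.59 degrees, less where a joint would pass 70% of its speed; a pose out of reach is approached as far as the arm can. A call with a gripper value outside its range is refused whole. The fingers move at their own pace and stop on an object; the grip force is fixed at half the most. Time passes only in rows, so rows that repeat a pose let the fingers close. It gives the time, the measured TCP pose, the force and the opening at its end, in the units of the state.
- sensors.get_obs(): the state, without advancing time (a new reading comes with each control period).
- imaging.grab_frame(name): name is "side" or "top"; returns a dict with "img" (400x640x3 uint8, red, green, blue), "K" (3x3 intrinsics, pixels), "R" (3x3) and "t" (3): a world point X has camera coordinates R X + t. Camera axes: x right, y down, z forward; pixel columns grow to the right and rows downward; lengths in m; the calibration is good to about 2 mm. A picture is of the moment at which its call begins. There is no depth.
- order.job_done(): hands the job in, once; it reports no verdict.
The state is a dict: "time": time; "qpos": joint angles; "qvel": joint speeds; "joint_torque": joint torques, N m; "tcp_pos": TCP position; "ee_rot": TCP orientation; "wrist_force": force on the tool from outside, world axes, zero at the start; "ft_torque": the same for the moment, N m; "finger_gap": finger opening in m.
Only numpy, scipy, OpenCV 4.12 (cv2) and the standard library are available. Lean on these libraries where they do the work, as an engineer would, in place of code of your own. Each camera call takes 0.05 s, during which the arm holds its last target. There are 200 camera calls.

TASK

Take the contact reader from its dock and scan the label on the sloping watch case in the open white carton: set the reader square to the label, tip on the label's middle, press until the spring tip is about half way in, and hold it still there for a good second (the label's height varies, so feel for it). Then stand the reader back on its dock, let go of it, and only then close the carton: the short flap folded down flat first, then the long flap flat over it. Leave everything else on the bench where it stands.

Things in the scene. Friction and masses are not known exactly. Their poses are not given: they have to be found in the camera images.
- reader: Cordless contact reader standing nose down on the dock: a square grey handle 30 x 30 mm (sides along its x and y) from 32 to 140 mm above a round black foot of 40 mm diameter. Origin at the centre of the foot's flat underside; z runs up the handle. From the underside a steel spring tip of 12 mm diameter sticks out 14 mm along -z. About 0.17 kg
- reader_tip (a point): end of the reader's spring tip, 14 mm below the reader's origin along its -z when the tip is out
- plunger (a joint): how far the spring tip is pushed into the reader: 0 = out, 0.010 m = at its stop; about 1.2 N to start it, 4.2 N at half way, 7.2 N at the stop
- dock: Fixed grey charging dock, 76 x 76 mm, 20 mm high, with a through hole of 30 mm diameter in the middle: the reader's foot rests on its top while the tip hangs in the hole. Origin at the centre of the underside, z up
- carton: White open carton, fixed: 188 mm (x) by 208 mm (y) outside, 125 mm high, walls 4 mm. Origin at the centre of its underside, x away from the robot at yaw 0, z up. Inside it a black watch case (sloping face 100 mm along the slope x 110 mm wide) leans on packing, its face tilted 25 degrees from level and looking up and towards the carton's -x side
- label (a point): Middle of the paper label (36 mm along the slope x 52 mm wide, with bars) on the case's face, 20 mm to the +x side of the carton's middle. x, y are true, but the height is only the mean one, 72 mm: the real label lies up to 12 mm higher or lower on the same vertical line, unknown each time. Site z = outward normal of the label (25 degrees from vertical), y = carton's y, x up the slope
- flap_short (a joint): Short carton flap on the carton's +y edge (80 mm long, 184 mm wide along the carton's x, 4 mm thick), hinge along the carton's x at y = +102 mm, 125 mm up. 0 = closed flat over the opening, 1.57 = upright, more = leaning outwards (stop at 2.3). Stiff crease: stays where it is left
- flap_short_tip (a point): middle of the short flap's free edge
- flap_long (a joint): Long carton flap on the carton's -y edge (150 mm long, 184 mm wide, 4 mm thick), hinge at y = -102 mm, 129.5 mm up. Same values as flap_short
- flap_long_tip (a point): middle of the long flap's free edge
- pen_pot: bystander: steel pot of pens, 68 mm wide, 155 mm high; origin under its centre
- watch_cushion: bystander: wrist watch on a small stand, 70 x 60 mm, 66 mm high; origin under its centre
- loupe: bystander: black eyeglass, 34 mm wide, 28 mm high; origin under its centre
- screw_jar: bystander: glass jar, 44 mm wide, 50 mm high; origin under its centre
- blower: bystander: rubber dust blower standing, 58 mm wide, 95 mm high; origin under its centre
- screwdriver: bystander: screwdriver lying along its x, 140 mm long
- tin: bystander: flat tin, 64 mm wide, 22 mm high; origin under its centre
Mind the look-alikes: they are no part of the job. What is shaped like the reader but yellow is not meant.

How it is judged:
On the way, in this order (a step that is already met when the one before it is completed fails the run):
1. the reader's tip is pressed 2 to 8 mm in (of 10) within 10 mm of the label's middle, the reader square to the label within 0.1 rad and still, for 1 s, flaps still open (value of joint plunger between 0.002 and 0.008 m and horizontal distance between reader_tip and label below 0.01 m and z of reader_tip in the frame of carton below 0.1 m and angle between the z axis of reader and the z axis of label, either way round below 0.1 rad and linear speed of reader below 0.02 m/s and value of joint each of flap_short, flap_long above 1.2 rad), for 1 s.
2. the reader stands on its dock again, let go, both flaps still open (horizontal distance between reader and dock below 0.012 m and angle between reader's own z axis and vertical below 0.1 rad and z of reader in the frame of dock below 0.026 m and contact force between the fingers and reader below 0.1 N and linear speed of reader below 0.02 m/s and value of joint each of flap_short, flap_long above 1.2 rad), for 0.2 s.
3. the short flap is down flat (within 0.1 rad) while the long flap is still open (value of joint flap_short below 0.1 rad and value of joint flap_long above 1.2 rad), for 0.2 s.
4. the long flap is down flat (within 0.1 rad) over it (value of joint each of flap_short, flap_long below 0.1 rad), for 0.2 s.
At the end, for the whole second after the job is handed in: Both flaps are down flat within 0.1 rad, and the reader stands upright (within 0.1 rad) and still on its dock, within 12 mm of its middle, released (all of step 4 and horizontal distance between reader and dock below 0.012 m and angle between reader's own z axis and vertical below 0.1 rad and z of reader in the frame of dock below 0.026 m and contact force between the fingers and reader below 0.1 N and linear speed of reader below 0.02 m/s); the robot touches nothing.
It fails at once if a bystander is moved more than 30 mm from its place (distance of any of pen_pot, watch_cushion, loupe, screw_jar, blower, screwdriver, tin from where it was at the start of the episode above 0.03 m).
It also fails if it takes over 72 s, if anything falls off the work surface, if the arm or the gripper's body presses on something with over 40 N, if the wrist force passes 120 N, or if a joint passes its speed limit or range.

## Working session

There is one attempt and no reset: what is moved stays moved. The work goes in short steps, Python scripts to look and compute and a tool call to move; the robot and the scene stay as the last step left them, time stands still between calls to the robot, and variables do not carry over. Pictures are saved under pics/ and viewed, about 8 in all and at most 12, crops included, and the job is handed in when it is done.

Besides the shell and the picture viewer there is one more tool, called after ">>>" in YAML: its name, and indented under it one key for each argument. move_arm: Moves the arm, as the interface text tells. Its arguments: {"type":"object","properties":{"targets":{"type":"array","items":{"type":"array","items":{"type":"number"}}}},"required":["targets"]}

```bash
mkdir -p pics
cat > h.py <<'E'
import numpy as np, cv2
from scipy.spatial.transform import Rotation as Rn
from workcell import sensors, imaging, order
def grab(name, f=None):
    d=imaging.grab_frame(name)
    for k in 'KRt': d[k]=np.array(d[k],float)
    if f: cv2.imwrite('pics/'+f, d['img'][:,:,::-1])
    return d
def proj(d,X):
    c=np.atleast_2d(X)@d['R'].T+d['t'].ravel(); p=c@d['K'].T; return p[:,:2]/p[:,2:]
def onplane(d,uv,z):
    uv=np.atleast_2d(uv).astype(float); r=np.c_[uv,np.ones(len(uv))]@np.linalg.inv(d['K']).T@d['R']
    o=-d['R'].T@d['t'].ravel(); return o+r*((z-o[2])/r[:,2])[:,None]
def tri(ds,uvs):
    A=[];b=[]
    for d,uv in zip(ds,uvs):
        r=np.linalg.inv(d['K'])@[uv[0],uv[1],1]; r=d['R'].T@r; r/=np.linalg.norm(r); o=-d['R'].T@d['t'].ravel()
        P=np.eye(3)-np.outer(r,r);A.append(P);b.append(P@o)
    return np.linalg.lstsq(np.vstack(A),np.hstack(b),rcond=None)[0]
def tool():
    o=sensors.get_obs(); q=np.array(o['ee_rot']); return np.array(o['tcp_pos']), Rn.from_quat(q[[1,2,3,0]]), o
def delta(p,R):
    "shift mm and rotvec deg from the present pose to p,R (Rotation)"
    p0,R0,_=tool(); return np.round(R0.inv().apply(np.array(p)-p0)*1000,1), np.round(np.degrees((R0.inv()*R).as_rotvec()),2)
E
python3 - <<'E'
from h import *
a=grab('top','top0.png');b=grab('side','side0.png')
for d in(a,b): print(d['K'].round(1).tolist(),(-d['R'].T@d['t'].ravel()).round(3),d['R'].round(3).tolist())
o=sensors.get_obs();print({k:np.round(v,3).tolist() for k,v in o.items()})
E
```

```text
[[501.4, 0.0, 317.5], [0.0, 501.4, 198.6], [0.0, 0.0, 1.0]] [ 0.309 -0.007  1.361] [[-0.0, -1.0, -0.005], [-0.98, 0.001, -0.2], [0.2, 0.005, -0.98]]
[[370.4, 0.0, 324.5], [0.0, 370.4, 199.6], [0.0, 0.0, 1.0]] [0.298 0.682 0.782] [[-0.923, -0.385, -0.002], [-0.261, 0.628, -0.733], [0.283, -0.677, -0.68]]
{'time': 0.1, 'qpos': [-1.363, 0.3, 1.522, -0.0, 1.321, -0.067], 'qvel': [0.002, -0.0, -0.003, 0.001, -0.0, 0.0], 'joint_torque': [0.003, -54.438, -36.237, -0.0, 0.003, 0.0], 'tcp_pos': [0.149, -0.529, 0.242], 'ee_rot': [-0.001, 0.991, 0.137, -0.0], 'wrist_force': [-0.798, 0.06, 0.823], 'ft_torque': [0.008, 0.011, -0.047], 'finger_gap': 0.085}
```

View pics/top0.png

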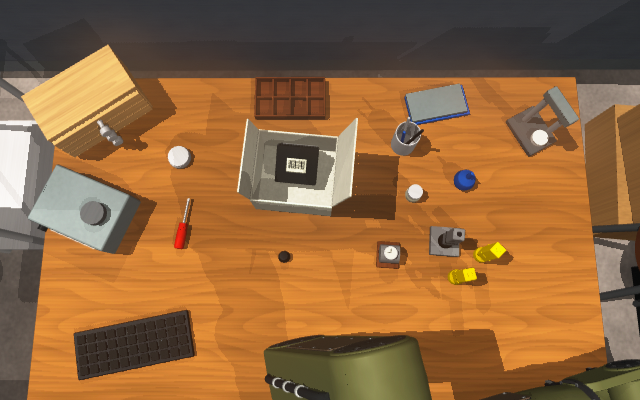

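View pics/side0.png

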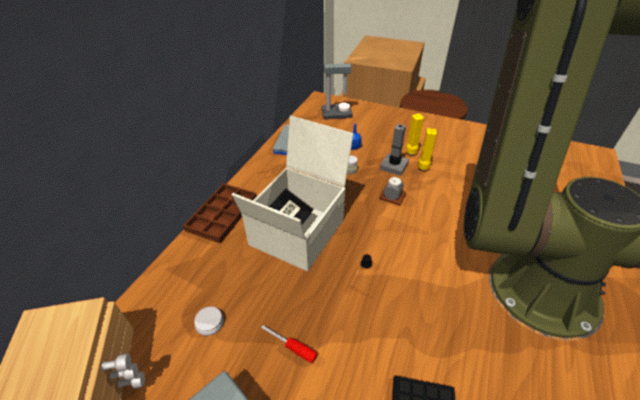

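The top view shows the carton at about (297,170). The grey reader stands on its dock at (447,240), and the yellow look-alikes are at (490,252) and (462,276). The grey reader on the grey dock fits the description. I'll confirm it in one enlarged crop, together with the carton.

Run:
```python
import cv2,numpy as np
t=cv2.imread('pics/top0.png');s=cv2.imread('pics/side0.png')
r=lambda im,x,y,w,h:cv2.resize(im[y:y+h,x:x+w],(400,300),interpolation=cv2.INTER_CUBIC)
cv2.imwrite('pics/crop1.png',np.vstack([np.hstack([r(t,410,215,80,60),r(t,230,110,140,105)]),np.hstack([r(s,360,115,80,60),r(s,225,110,220,165)])]))
```

```text
(no output)
```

View pics/crop1.png

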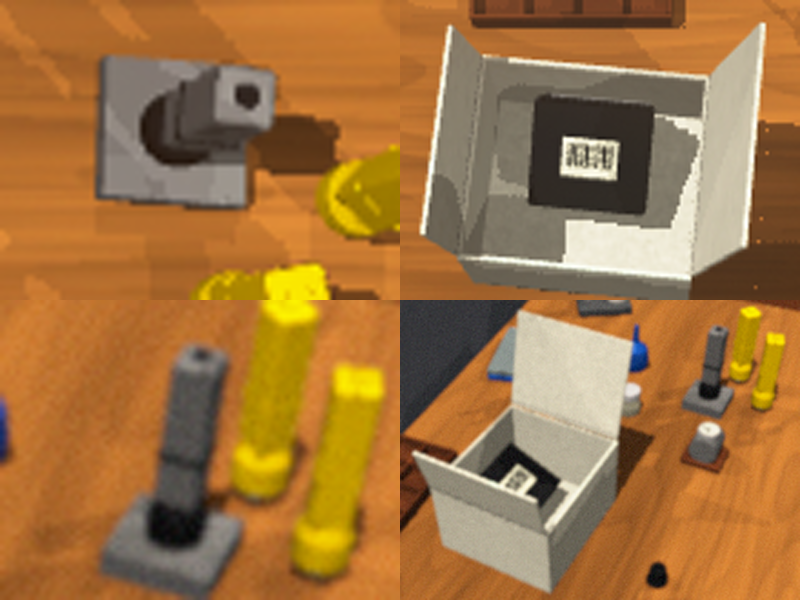

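The crop confirms it: the grey square-handled reader with its black foot stands on the grey dock at (447,240), and the yellow ones are decoys. In the carton the label sits at about (296,165), the short flap is on the left and the long flap on the right. Now I'll measure.

Run:
```python
from h import *
a=grab('top');b=grab('side')
np.set_printoptions(precision=4,suppress=True)
# refine corners helper: sub-image crops coords
T=lambda x,y:(230+(x-400)/2.857,110+y/2.857)
rim=np.array([T(485,57),T(707,75),T(693,275),T(462,255)])
W=onplane(a,rim,0.125);print('rim',W, 'ctr',W.mean(0))
print('sides',[np.linalg.norm(W[i]-W[(i+1)%4]) for i in range(4)])
for i,j in((0,1),(3,2)): v=W[i]-W[j];print('y-dir yaw',np.degrees(np.arctan2(-v[0],v[1])))
for i,j in((0,3),(1,2)): v=W[i]-W[j];print('x-dir yaw',np.degrees(np.arctan2(v[1],v[0])))
# label
def label(d,box):
    x0,y0,x1,y1=box;im=d['img'][y0:y1,x0:x1].astype(int);g=im.min(2)
    dark=(g<70).astype(np.uint8);c,_=cv2.findContours(dark,0,2);c=max(c,key=cv2.contourArea)
    m=np.zeros_like(dark);cv2.drawContours(m,[c],-1,1,-1)
    w=((g>110)&(m>0)).astype(np.uint8);w=cv2.morphologyEx(w,3,np.ones((5,5)));c2,_=cv2.findContours(w,0,2);c2=max(c2,key=cv2.contourArea)
    r=cv2.minAreaRect(c2);M=cv2.moments(c2)
    return np.array([x0+M['m10']/M['m00'],y0+M['m01']/M['m00']]),r
la=label(a,(265,135,325,195));lb=label(b,(262,180,318,235));print(la,lb)
L=tri((a,b),(la[0],lb[0]));print('label',L, proj(a,L),proj(b,L), 'plane .072',onplane(a,la[0],.072))
# dock
D=onplane(a,[(410+103/5,215+57/5),(410+248/5,215+205/5),(410+100/5,215+198/5)],0.02);print('dock',D,'ctr',(D[0]+D[1])/2)
for P,Q in((D[0],D[2]),): v=P-Q;print('yaw',np.degrees(np.arctan2(v[1],v[0])),np.linalg.norm(v))
v=D[2]-D[1];print(np.degrees(np.arctan2(-v[0],v[1])),np.linalg.norm(v))
H=onplane(a,[(410+x/5,215+y/5) for x,y in((220,65),(275,72),(270,130),(212,125))],0.16);print('handle',H,H.mean(0))
# side view reader top: crop scale5 offset(360,115)
Ht=onplane(b,[(360+207/5,115+(352-300)/5)],0.16);print('side handle top',Ht)
# flaps tips from top, via side tri
print('long tip corners', tri((a,b),(T(764,25),(225+(523-400)/400*220,110+(313-300)*.55))), tri((a,b),(T(748,243),(225+(632-400)*.55,110+(340-300)*.55))))
print('short tip corners', tri((a,b),(T(450,28),(225+(413-400)*.55,110+(455-300)*.55))), tri((a,b),(T(424,235),(225+(537-400)*.55,110+(502-300)*.55))))
```

```text
rim [[ 0.7431  0.1478  0.125 ]
 [ 0.7257 -0.0532  0.125 ]
 [ 0.5419 -0.0394  0.125 ]
 [ 0.56    0.1639  0.125 ]] ctr [0.6427 0.0548 0.125 ]
sides [np.float64(0.201777447104453), np.float64(0.184307476212617), np.float64(0.20412497743077393), np.float64(0.1837963367908088)]
y-dir yaw -4.955043403761534
y-dir yaw -5.095009539598186
x-dir yaw -5.015108333750523
x-dir yaw -4.285337627746197Traceback (most recent call last):
  File "<stdin>", line 19, in <module>
  File "<stdin>", line 16, in label
ValueError: max() iterable argument is empty
```

Run:
```python
from h import *
a=grab('top');b=grab('side')
np.set_printoptions(precision=4,suppress=True)
T=lambda x,y:(230+(x-400)/2.857,110+y/2.857)
def label(d,box,th):
    x0,y0,x1,y1=box;g=d['img'][y0:y1,x0:x1].min(2)
    w=cv2.morphologyEx((g>th).astype(np.uint8),3,np.ones((5,5)));n,l,s,c=cv2.connectedComponentsWithStats(w)
    i=1+np.argmax(s[1:,4]);return c[i]+[x0,y0],s[i]
la=label(a,(282,152,314,178),110);lb=label(b,(278,197,302,222),90);print(la,lb)
L=tri((a,b),(la[0],lb[0]));print('label',L, proj(a,L),proj(b,L), 'plane .072',onplane(a,la[0],.072))
y=np.radians(-4.8);print('label from carton',np.array([.6427,.0548])+.02*np.array([np.cos(y),np.sin(y)]))
D=onplane(a,[(410+103/5,215+57/5),(410+248/5,215+205/5),(410+100/5,215+198/5)],0.02);print('dock',D,'ctr',(D[0]+D[1])/2)
v=D[0]-D[2];print('yaw',np.degrees(np.arctan2(v[1],v[0])),np.linalg.norm(v))
v=D[2]-D[1];print(np.degrees(np.arctan2(-v[0],v[1])),np.linalg.norm(v))
H=onplane(a,[(410+x/5,215+y/5) for x,y in((220,65),(275,72),(270,130),(212,125))],0.16);print('handle',H,H.mean(0))
print('side handle top',onplane(b,[(360+207/5,115+(352-300)/5)],0.16))
print('long tip corners', tri((a,b),(T(764,25),(225+(523-400)*.55,110+(313-300)*.55))), tri((a,b),(T(748,243),(225+(632-400)*.55,110+(340-300)*.55))))
print('short tip corners', tri((a,b),(T(450,28),(225+(413-400)*.55,110+(455-300)*.55))), tri((a,b),(T(424,235),(225+(537-400)*.55,110+(502-300)*.55))))
for n,uv,z in (('pot',(405,135),.155),('watch',(389,252),.05),('jar',(415,192),.05),('blower',(465,180),.08),('loupe',(284,256),.028),('yel1',(497,249),.14),('yel2',(468,274),.14)): print(n,onplane(a,uv,z)[0])
```

```text
(array([295.8577, 164.9213]), array([  4,   6,  21,  15, 267], dtype=int32)) (array([288.866 , 212.5174]), array([  0,   3,  24,  22, 373], dtype=int32))
label [0.6655 0.0565 0.0674] [[295.8265 164.7982]] [[288.9848 212.5527]] plane .072 [[0.6639 0.0561 0.072 ]]
label from carton [0.6626 0.0531]
dock [[ 0.5062 -0.3061  0.02  ]
 [ 0.4266 -0.3796  0.02  ]
 [ 0.4303 -0.301   0.02  ]] ctr [ 0.4664 -0.3428  0.02  ]
yaw -3.7938583287855945 0.07602226207995617
-2.741808669716146 0.07867085870038502
handle [[ 0.4817 -0.3311  0.16  ]
 [ 0.4782 -0.3574  0.16  ]
 [ 0.4502 -0.3533  0.16  ]
 [ 0.4526 -0.3257  0.16  ]] [ 0.4657 -0.3419  0.16  ]
side handle top [[ 0.4658 -0.3471  0.16  ]]
long tip corners [ 0.7169 -0.0943  0.2703] [ 0.5392 -0.0781  0.2759]
short tip corners [0.7458 0.1701 0.1976] [0.5625 0.1858 0.1989]
pot [ 0.7186 -0.2221  0.155 ]
watch [ 0.4344 -0.1879  0.05  ]
jar [ 0.5946 -0.2619  0.05  ]
blower [ 0.6201 -0.3884  0.08  ]
loupe [0.4261 0.0876 0.028 ]
yel1 [ 0.433 -0.438  0.14 ]
yel2 [ 0.3728 -0.364   0.14  ]
```

```bash
cat >> h.py <<'E'
def Rtool(yaw,tilt=0):
    "tool x at yaw (deg), z down, then leaning outward by tilt deg (z gets +x' component)"
    y,t=np.radians(yaw),np.radians(tilt); f=np.array([np.cos(y),np.sin(y),0]);u=np.array([0,0,1.])
    z=np.sin(t)*f-np.cos(t)*u; x=np.cos(t)*f+np.sin(t)*u; return Rn.from_matrix(np.c_[x,np.cross(z,x),z])
E
python3 - <<'E'
from h import *
print(delta((.466,-.344,.235),Rtool(-7)))
E
```

```text
(array([355.2, -92.4,   7.1]), array([-2.000e-02,  0.000e+00,  2.274e+01]))
```

>>> move_arm:
  targets:
    - [355,-92,7,0,0,22.7,-1]
    - [355,-92,7,0,0,22.7,-1]
    - [355,-92,7,0,0,22.7,-1]
    - [355,-92,7,0,0,22.7,-1]
    - [355,-92,7,0,0,22.7,-1]
    - [355,-92,7,0,0,22.7,-1]
    - [355,-92,7,0,0,22.7,-1]
    - [355,-92,7,0,0,22.7,-1]
    - [355,-92,7,0,0,22.7,-1]
    - [355,-92,7,0,0,22.7,-1]
    - [355,-92,7,0,0,22.7,-1]

```text
time: 1.4
tcp_pos: [0.4653, -0.345, 0.2353]
ee_rot: [0.0, 0.998, -0.061, -0.0]
wrist_force: [-0.5, -0.4, 0.2]
finger_gap: 0.0852
```

Run:
```python
from h import *
print(tool()[0],tool()[2]['qpos'],delta((.466,-.344,.122),Rtool(-7)))
a=grab('top');b=grab('side')
r=lambda d,x,y,w,h:cv2.resize(d['img'][y:y+h,x:x+w,::-1],(400,400),interpolation=cv2.INTER_CUBIC)
cv2.imwrite('pics/c2.png',np.hstack([r(a,400,200,100,100),r(b,340,80,120,120)]))
```

```text
[ 0.46527008 -0.34504362  0.23530945] [-7.01275457e-01  3.70612764e-01  1.44345660e+00 -1.38102449e-04
  1.32759002e+00  9.91835780e-01] (array([  0.6,  -1.1, 113.3]), array([ 0.  ,  0.01, -0.01]))
```

View pics/c2.png

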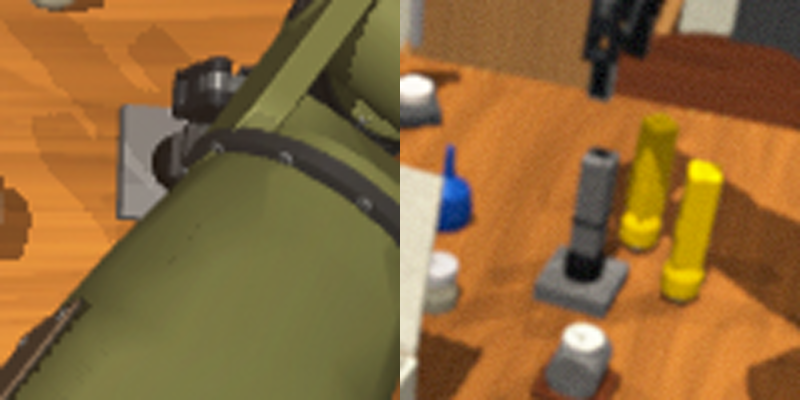

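The fingers hang straight above the grey reader: finger at (600,85), reader top at (600,155) in the side crop. I'll descend and grip.

>>> move_arm:
  targets:
    - [0,-1,40,0,0,0,-1]
    - [0,-1,80,0,0,0,-1]
    - [0,-1,105,0,0,0,-1]
    - [0,-1,113,0,0,0,-1]
    - [0,-1,113,0,0,0,1]
    - [0,-1,113,0,0,0,1]
    - [0,-1,113,0,0,0,1]
    - [0,-1,113,0,0,0,1]
    - [0,-1,113,0,0,0,1]
    - [0,-1,113,0,0,0,1]
    - [0,-1,113,0,0,0,1]
    - [0,-1,113,0,0,0,1]

```text
time: 2.7
tcp_pos: [0.4665, -0.3437, 0.1235]
ee_rot: [0.0, 0.998, -0.061, 0.001]
wrist_force: [-0.0, 1.1, 7.0]
finger_gap: 0.0296
```

Run:
```python
from h import *
n=-Rtool(-4.8,25).as_matrix()[:,2]; L=np.array([.664,.055,.067])
print(n)
for p,R in (((.4665,-.3437,.30),Rtool(-7)),((.43,-.12,.30),Rtool(-7)),((.43,.06,.31),Rtool(-4.8,25)),(L+n*(.1175+.06),Rtool(-4.8,25)),(L+n*(.1175+.025),Rtool(-4.8,25))): print(np.round(p,4),*delta(p,R))
```

```text
[-0.42113608  0.03536378  0.90630779]
[ 0.4665 -0.3437  0.3   ] [   0.3    0.2 -176.5] [ 0.05 -0.09  0.05]
[ 0.43 -0.12  0.3 ] [ -63.  -217.5 -176.8] [ 0.05 -0.09  0.05]
[0.43 0.06 0.31] [ -84.8 -396.1 -187. ] [ 0.52 24.91 -2.1 ]
[0.5892 0.0613 0.2279] [  73.  -416.7 -104.7] [ 0.52 24.91 -2.1 ]
[0.604  0.06   0.1961] [  87.7 -417.3  -72.9] [ 0.52 24.91 -2.1 ]
```

>>> move_arm:
  targets:
    - [0,0,-30,0,0,0,1]
    - [0,0,-70,0,0,0,1]
    - [0,0,-110,0,0,0,1]
    - [0,0,-150,0,0,0,1]
    - [0,0,-177,0,0,0,1]
    - [-10,-35,-177,0,0,0,1]
    - [-23,-80,-177,0,0,0,1]
    - [-37,-125,-177,0,0,0,1]
    - [-50,-170,-177,0,0,0,1]
    - [-63,-217,-177,0,0,0,1]
    - [-63,-217,-177,0,0,0,1]

```text
time: 3.8
tcp_pos: [0.4291, -0.1165, 0.3]
ee_rot: [-0.0, 0.998, -0.059, 0.001]
wrist_force: [-0.1, 0.0, -1.3]
finger_gap: 0.0295
```

Run:
```python
from h import *
n=-Rtool(-4.8,25).as_matrix()[:,2]; L=np.array([.664,.055,.067])
for p,R in (((.43,.06,.31),Rtool(-4.8,25)),(L+n*(.1175+.06),Rtool(-4.8,25)),(L+n*(.1175+.025),Rtool(-4.8,25))): print(np.round(p,4),*delta(p,R))
b=grab('side','s3.png')
cv2.imwrite('pics/c3.png',cv2.resize(b['img'][60:260,200:480,::-1],(700,500),interpolation=cv2.INTER_CUBIC))
```

```text
[0.43 0.06 0.31] [ -19.7 -175.4  -10. ] [ 0.39 24.94 -1.89]
[0.5892 0.0613 0.2279] [ 138.2 -195.2   72.3] [ 0.39 24.94 -1.89]
[0.604  0.06   0.1961] [ 153.  -195.7  104.1] [ 0.39 24.94 -1.89]
```

View pics/c3.png

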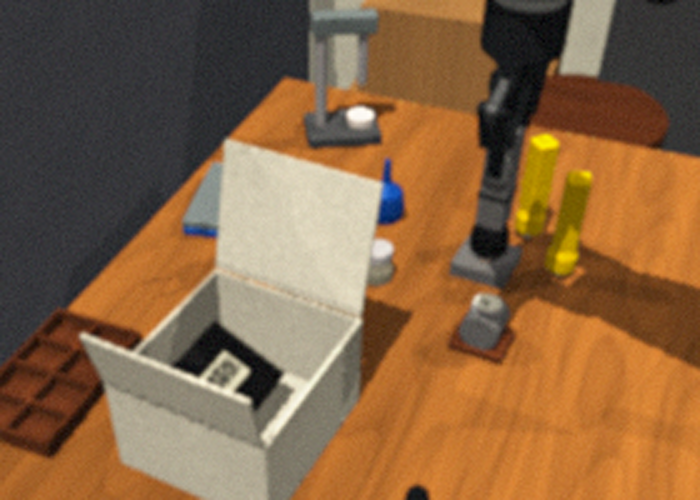

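Run:
```python
from h import *
b=grab('side')
p,R,o=tool();M=R.as_matrix()
print(p,o['finger_gap'],proj(b,[p,p+.1035*M[:,2],p+.1175*M[:,2],[.466,-.344,.02],[.466,-.344,.16]]))
```

```text
[ 0.42982005 -0.11979059  0.29976091] 0.029145845897217578 [[401.11147301 124.4526758 ]
 [395.63158539 158.57577392]
 [394.95032923 162.81793591]
 [395.37640768 161.62099071]
 [401.09898537 125.87133449]]
```

By coincidence the lifted reader lies on the line of sight to its dock. The predicted foot pixel (395,158) matches and the finger gap is 29 mm, so it is held. I'll carry it over the near wall and tilt it.

>>> move_arm:
  targets:
    - [-5,-44,-3,0,6,0,1]
    - [-10,-88,-5,0,12,-1,1]
    - [-15,-132,-8,0,18,-1.5,1]
    - [-20,-175,-10,0.4,25,-1.9,1]
    - [20,-180,10,0.4,25,-1.9,1]
    - [60,-185,32,0.4,25,-1.9,1]
    - [100,-190,53,0.4,25,-1.9,1]
    - [138,-195,72,0.4,25,-1.9,1]
    - [138,-195,72,0.4,25,-1.9,1]
    - [138,-195,72,0.4,25,-1.9,1]

```text
time: 4.9
tcp_pos: [0.5907, 0.0552, 0.2257]
ee_rot: [0.01, 0.976, -0.043, 0.215]
wrist_force: [-0.1, -0.4, -0.9]
finger_gap: 0.0292
```

Run:
```python
from h import *
n=-Rtool(-4.8,25).as_matrix()[:,2]; L=np.array([.664,.055,.067])
p,R,o=tool();M=R.as_matrix();print(p,o['finger_gap'],o['wrist_force'],o['qpos'])
for k in (.06,.025): print(*delta(L+n*(.1175+k),Rtool(-4.8,25)))
b=grab('side');a=grab('top')
tip=p+.1175*M[:,2];print('pred tip side',proj(b,[tip,L,p]),'top',proj(a,[tip,L,p]))
r=lambda d,x,y,w,h:cv2.resize(d['img'][y:y+h,x:x+w,::-1],(400,400),interpolation=cv2.INTER_CUBIC)
cv2.imwrite('pics/c4.png',np.hstack([r(a,240,110,100,100),r(b,240,130,100,100)]))
```

```text
[0.59072057 0.0552143  0.22572949] 0.02924960973446556 [-0.05992944 -0.4000236  -0.89023743] [ 0.05582414  0.21874548  1.71567413 -0.08789784  0.77978742  1.76478393]
[-0.9 -5.9 -2.8] [ 0.19  0.16 -0.26]
[-0.8 -6.  32.2] [ 0.19  0.16 -0.26]
pred tip side [[297.38337885 199.82016109]
 [289.72576033 212.45433397]
 [312.82017547 173.67176896]] top [[297.04233756 169.09486236]
 [296.37437362 165.38035103]
 [292.89340139 177.70700637]]
```

View pics/c4.png

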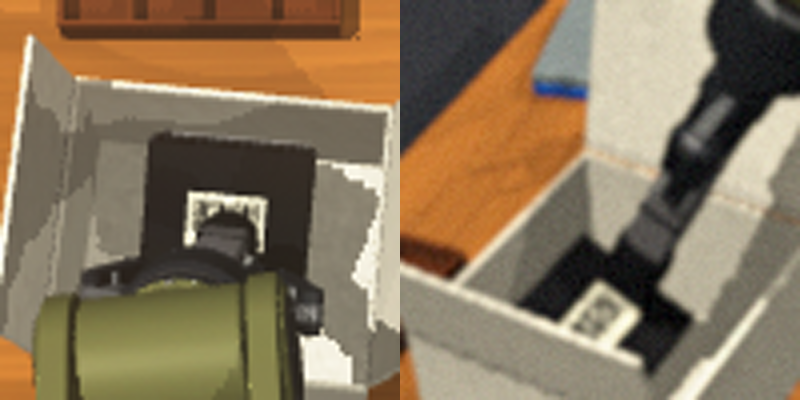

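The reader is held and aimed at the label (tip at about (235,215) in the left crop, label centre at (225,215)). I'll correct 6 mm sideways and come to 25 mm off.

>>> move_arm:
  targets:
    - [-1,-6,0,0.2,0.2,-0.3,1]
    - [-1,-6,15,0.2,0.2,-0.3,1]
    - [-1,-6,32,0.2,0.2,-0.3,1]
    - [-1,-6,42,0.2,0.2,-0.3,1]
    - [-1,-6,42,0.2,0.2,-0.3,1]
    - [-1,-6,42,0.2,0.2,-0.3,1]

```text
time: 5.6
tcp_pos: [0.6077, 0.0609, 0.1889]
ee_rot: [0.009, 0.975, -0.04, 0.218]
wrist_force: [-0.9, -0.5, -1.4]
finger_gap: 0.0294
```

Run:
```python
from h import *
n=-Rtool(-4.8,25).as_matrix()[:,2]; L=np.array([.664,.055,.067])
p,R,o=tool();M=R.as_matrix();print(p,o['wrist_force'],'Fn',n@o['wrist_force'])
for k in (.0,-.005): print(*delta(L+n*(.1175+k),Rtool(-4.8,25)))
```

```text
[0.60773303 0.0609112  0.18892428] [-0.89300633 -0.50176746 -1.35957641] Fn -0.8738619025424715
[-0.3  1.2 16.9] [-0.09 -0.21  0.1 ]
[-0.3  1.2 21.9] [-0.09 -0.21  0.1 ]
```

>>> move_arm:
  targets:
    - [0,1,4,0,0,0,1]
    - [0,1,8,0,0,0,1]
    - [0,1,12,0,0,0,1]
    - [0,1,12,0,0,0,1]
    - [0,1,12,0,0,0,1]

```text
time: 6.1
tcp_pos: [0.6129, 0.0595, 0.1783]
ee_rot: [0.009, 0.975, -0.04, 0.218]
wrist_force: [-1.2, 1.0, 2.4]
finger_gap: 0.0294
```

```bash
cat > f.py <<'E'
from h import *
n=-Rtool(-4.8,25).as_matrix()[:,2]; L=np.array([.664,.055,.067])
p,R,o=tool();print(o['time'],p.round(4),'Fn',round(n@o['wrist_force'],2),np.round(o['wrist_force'],2),delta(L+n*.1175,Rtool(-4.8,25)))
E
python3 f.py
```

```text
6.1 [0.6129 0.0595 0.1783] Fn 2.71 [-1.19  0.95  2.4 ] (array([-0.6,  0.2,  5.1]), array([-0.09, -0.24,  0.1 ]))
```

Contact: the force along the axis rose by 3.6 N, which is about 4 mm in. I'll add 1 mm and hold.

>>> move_arm:
  targets:
    - [0,0,1,0,0,0,1]
    - [0,0,1,0,0,0,1]
    - [0,0,1,0,0,0,1]
    - [0,0,1,0,0,0,1]
    - [0,0,1,0,0,0,1]
    - [0,0,1,0,0,0,1]
    - [0,0,1,0,0,0,1]
    - [0,0,1,0,0,0,1]
    - [0,0,1,0,0,0,1]
    - [0,0,1,0,0,0,1]
    - [0,0,1,0,0,0,1]
    - [0,0,1,0,0,0,1]

```text
time: 7.3
tcp_pos: [0.6131, 0.0595, 0.177]
ee_rot: [0.009, 0.975, -0.04, 0.218]
wrist_force: [0.5, 0.0, 4.0]
finger_gap: 0.0296
```

```bash
python3 f.py
python3 - <<'E'
from h import *
b=grab('side');a=grab('top')
p,R,o=tool();M=R.as_matrix();print(M[:,2])
r=lambda d,x,y,w,h:cv2.resize(d['img'][y:y+h,x:x+w,::-1],(400,400),interpolation=cv2.INTER_CUBIC)
cv2.imwrite('pics/c5.png',np.hstack([r(a,265,135,60,60),r(b,260,160,70,70)]))
tip=p+.1125*M[:,2];print(tip,proj(b,tip),proj(a,tip))
E
```

```text
7.3 [0.6131 0.0595 0.177 ] Fn 3.41 [0.52 0.04 4.  ] (array([-0.2,  0.2,  3.8]), array([-0.08, -0.2 ,  0.1 ]))
[ 0.42434012 -0.0341544  -0.90485852]
[0.66086079 0.05560874 0.07520341] [[290.46280381 210.77125582]] [[295.99310331 165.70429381]]
```

View pics/c5.png

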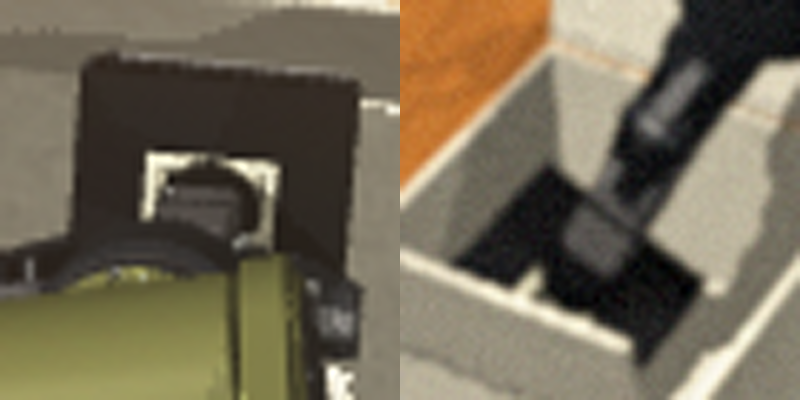

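The foot covers the label, centred in column (212 against a label span of 145–280), and the force is +4.3 N, so about half way in. I'll hold 0.5 s more, then retreat along the axis.

>>> move_arm:
  targets:
    - [0,0,0,0,0,0,1]
    - [0,0,0,0,0,0,1]
    - [0,0,0,0,0,0,1]
    - [0,0,0,0,0,0,1]
    - [0,0,0,0,0,0,1]
    - [0,0,-10,0,0,0,1]
    - [0,0,-35,0,0,0,1]
    - [0,0,-75,0,0,0,1]
    - [0,0,-75,0,0,0,1]

```text
time: 8.3
tcp_pos: [0.5809, 0.0622, 0.2496]
ee_rot: [0.008, 0.975, -0.04, 0.22]
wrist_force: [0.8, 0.1, 0.1]
finger_gap: 0.0294
```

Run:
```python
from h import *
p,R,o=tool();print(p,o['wrist_force'],o['time'])
for p,R in (((.43,.06,.31),Rtool(-4.8,25)),((.43,-.12,.30),Rtool(-7)),((.4665,-.3437,.30),Rtool(-7))): print(np.round(p,4),*delta(p,R))
```

```text
[0.58091839 0.06224807 0.24957398] [0.75027229 0.12564173 0.13031784] 8.3
[0.43 0.06 0.31] [-109.6   14.4 -119.2] [-0.13 -0.49  0.09]
[ 0.43 -0.12  0.3 ] [-100.6  193.8 -104.1] [ -0.6  -25.48   2.28]
[ 0.4665 -0.3437  0.3   ] [-51.2 413.8 -80.9] [ -0.6  -25.48   2.28]
```

>>> move_arm:
  targets:
    - [-27,3,-30,0,0,0,1]
    - [-55,7,-60,0,0,0,1]
    - [-82,11,-90,0,0,0,1]
    - [-110,14,-119,0,0,0,1]
    - [-108,60,-115,0,-6,0,1]
    - [-105,104,-111,0,-13,1,1]
    - [-103,149,-107,-0.3,-19,1.5,1]
    - [-100,194,-104,-0.6,-25.5,2.3,1]
    - [-88,238,-98,-0.6,-25.5,2.3,1]
    - [-77,282,-93,-0.6,-25.5,2.3,1]
    - [-66,330,-88,-0.6,-25.5,2.3,1]
    - [-51,414,-81,-0.6,-25.5,2.3,1]

```text
time: 9.5
tcp_pos: [0.4629, -0.3104, 0.2955]
ee_rot: [-0.0, 0.998, -0.061, -0.003]
wrist_force: [0.5, 0.2, -1.6]
finger_gap: 0.0294
```

Run:
```python
from h import *
p,R,o=tool();print(p,o['wrist_force'],o['time'],R.as_matrix()[:,2])
for z in (.3,.16,.126): print(delta((.466,-.3435,z),Rtool(-7)))
```

```text
[ 0.4628704  -0.31037064  0.29552518] [ 0.50580621  0.24352385 -1.64607397] 9.5 [-6.76752450e-03  9.52581497e-04 -9.99976646e-01]
(array([ 7.1, 32.5, -4.5]), array([-0.01,  0.39, -0.02]))
(array([  8.1,  32.5, 135.5]), array([-0.01,  0.39, -0.02]))
(array([  8.3,  32.5, 169.5]), array([-0.01,  0.39, -0.02]))
```

>>> move_arm:
  targets:
    - [8,33,0,0,0.4,0,1]
    - [8,33,30,0,0.4,0,1]
    - [8,33,70,0,0.4,0,1]
    - [8,33,110,0,0.4,0,1]
    - [8,33,130,0,0.4,0,1]
    - [8,33,130,0,0.4,0,1]
    - [8,33,130,0,0.4,0,1]

```text
time: 10.2
tcp_pos: [0.4664, -0.3425, 0.1668]
ee_rot: [0.0, 0.998, -0.061, 0.001]
wrist_force: [0.4, 0.0, -1.1]
finger_gap: 0.0294
```

Run:
```python
from h import *
p,R,o=tool();print(p,o['wrist_force'],o['time'],R.as_matrix()[:,2])
for z in (.14,.126,.124): print(delta((.4665,-.3437,z),Rtool(-7)))
b=grab('side')
M=R.as_matrix();f=p+.1035*M[:,2];print(proj(b,[f,f+.014*M[:,2],[.4664,-.3430,.02]]))
cv2.imwrite('pics/c6.png',cv2.resize(b['img'][110:190,350:450,::-1],(800,600),interpolation=cv2.INTER_CUBIC))
```

```text
[ 0.46644585 -0.34248274  0.16679839] [ 4.27311347e-01  8.69652472e-04 -1.10028470e+00] 10.2 [ 1.31174058e-03 -9.43376496e-04 -9.99998695e-01]
(array([ 0.2,  1.2, 26.8]), array([ 0.04, -0.08, -0.03]))
(array([ 0.1,  1.2, 40.8]), array([ 0.04, -0.08, -0.03]))
(array([ 0.1,  1.2, 42.8]), array([ 0.04, -0.08, -0.03]))
[[396.77246877 151.3465092 ]
 [396.21950699 154.78219666]
 [395.18637395 161.75795907]]
```

View pics/c6.png

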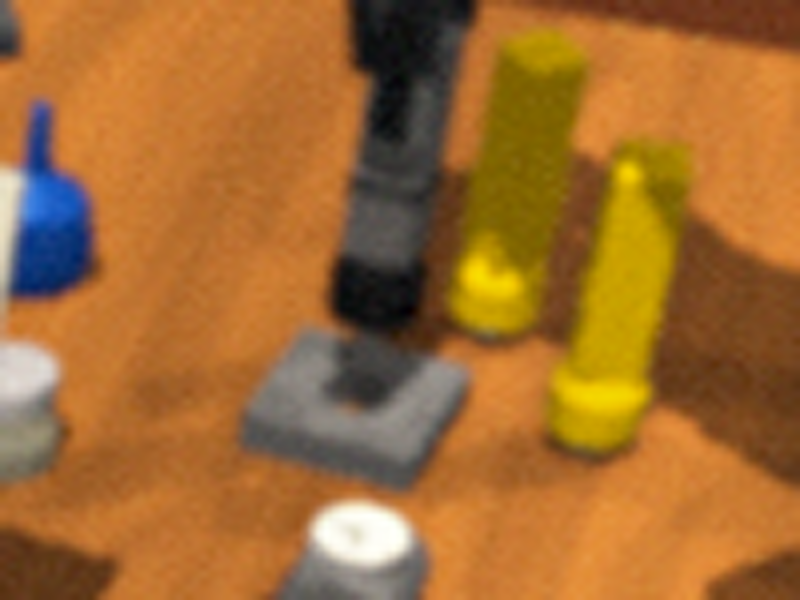

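The reader is upright above the dock, with its foot at the predicted pixel (375,307) and the hole at (358,390). I'll lower it and release gently.

>>> move_arm:
  targets:
    - [0,1,15,0,0,0,1]
    - [0,1,30,0,0,0,1]
    - [0,1,38,0,0,0,1]
    - [0,1,43,0,0,0,1]
    - [0,1,43,0,0,0,1]
    - [0,1,43,0,0,0,1]

```text
time: 10.85
tcp_pos: [0.4667, -0.3435, 0.1235]
ee_rot: [0.001, 0.998, -0.061, 0.001]
wrist_force: [1.7, 1.9, 2.1]
finger_gap: 0.0293
```

>>> move_arm:
  targets:
    - [0,0,0,0,0,0,0.2]
    - [0,0,0,0,0,0,-0.3]
    - [0,0,0,0,0,0,-1]
    - [0,0,0,0,0,0,-1]
    - [0,0,0,0,0,0,-1]
    - [0,0,0,0,0,0,-1]
    - [0,0,0,0,0,0,-1]
    - [0,0,-20,0,0,0,-1]
    - [0,0,-60,0,0,0,-1]
    - [0,0,-100,0,0,0,-1]
    - [0,0,-145,0,0,0,-1]
    - [0,0,-180,0,0,0,-1]

```text
time: 12.05
tcp_pos: [0.4661, -0.3433, 0.3061]
ee_rot: [0.001, 0.998, -0.061, 0.002]
wrist_force: [0.0, 0.1, 0.3]
finger_gap: 0.0855
```

Run:
```python
from h import *
p,R,o=tool();print(p,o['wrist_force'],o['time'],o['finger_gap'])
b=grab('side')
print(proj(b,[[.4664,-.3430,.02],[.4664,-.343,.16]]))
cv2.imwrite('pics/c7.png',cv2.resize(b['img'][90:290,210:450,::-1],(720,600),interpolation=cv2.INTER_CUBIC))
```

```text
[ 0.46605741 -0.34325503  0.30611309] [0.01264468 0.1072281  0.265567  ] 12.05 0.0855029473976091
[[395.18637395 161.75795907]
 [400.89618691 126.00220571]]
```

View pics/c7.png

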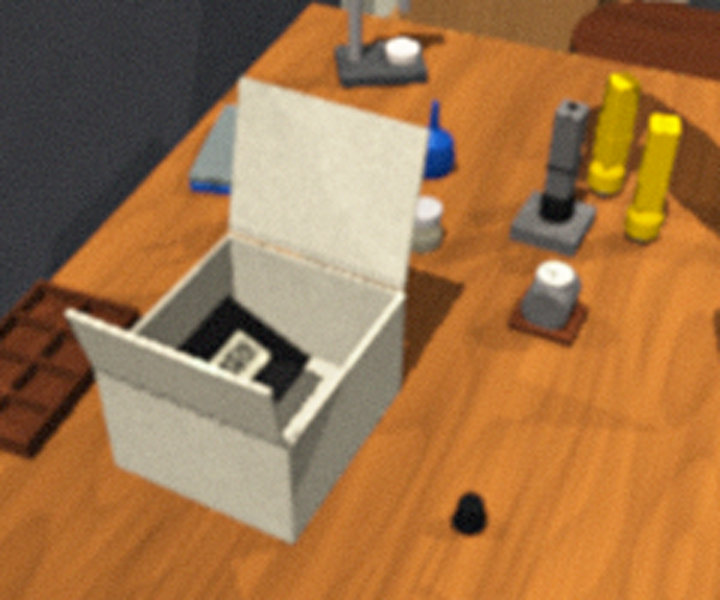

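The reader stands on its dock at (555,215) in the crop and both flaps are still open. Next is the short flap. I'll close the fingers, pass high over the carton and come down outside the flap.

```bash
cat > fl.py <<'E'
from h import *
y=np.radians(-4.8);C=np.array([.6427,.0548]);ex=np.array([np.cos(y),np.sin(y)]);ey=np.array([-np.sin(y),np.cos(y)])
def P(v,zt,u=0): return np.r_[C+ex*u/1e3+ey*v/1e3, (zt+11)/1e3]   # fingertip bottom centre
def arc(short,r,th,half=15,pre=0):
    t=np.radians(th); v=102-r*np.cos(t)+2*np.sin(t)+half; z=(125 if short else 129.5)+r*np.sin(t)+2*np.cos(t)-pre
    return P(v if short else -v,z)
def show(pts):
    print(tool()[0].round(4),np.round(tool()[2]['wrist_force'],1),tool()[2]['time'])
    for q in pts: print(np.round(q,4),*delta(q,Rtool(-4.8)))
E
python3 -c "
from fl import *
show([(.466,-.343,.335),P(175,324),P(175,180)])"
```

```text
[ 0.4668 -0.3439  0.3118] [0.8 0.3 6.5] 12.1
[ 0.466 -0.343  0.335] [ -0.7  -0.6 -23.2] [ 0.36 -0.55 -2.22]
[0.6573 0.2292 0.335 ] [ 119.2 -591.9  -25.7] [ 0.36 -0.55 -2.22]
[0.6573 0.2292 0.191 ] [ 117.8 -592.8  118.3] [ 0.36 -0.55 -2.22]
```

>>> move_arm:
  targets:
    - [10,-40,-25,0,0,-2.2,1]
    - [20,-85,-25,0,0,-2.2,1]
    - [29,-132,-25,0,0,-2.2,1]
    - [39,-180,-25,0,0,-2.2,1]
    - [49,-228,-25,0,0,-2.2,1]
    - [59,-276,-25,0,0,-2.2,1]
    - [68,-324,-25,0,0,-2.2,1]
    - [78,-372,-25,0,0,-2.2,1]
    - [87,-420,-25,0,0,-2.2,1]
    - [97,-468,-25,0,0,-2.2,1]
    - [107,-516,-25,0,0,-2.2,1]
    - [119,-564,-25,0,0,-2.2,1]

```text
time: 13.3
tcp_pos: [0.6533, 0.204, 0.3278]
ee_rot: [0.001, 0.999, -0.042, 0.001]
wrist_force: [0.6, -0.1, 1.2]
finger_gap: 0.0001
```

```bash
python3 -c "
from fl import *
show([P(175,324),P(175,180)])"
```

```text
[0.6533 0.204  0.3278] [ 0.6 -0.1  1.2] 13.3
[0.6573 0.2292 0.335 ] [  1.9 -25.4  -7.3] [ 0.06 -0.11 -0.02]
[0.6573 0.2292 0.191 ] [  1.6 -25.5 136.7] [ 0.06 -0.11 -0.02]
```

>>> move_arm:
  targets:
    - [2,-25,0,0,0,0,1]
    - [2,-25,30,0,0,0,1]
    - [2,-25,70,0,0,0,1]
    - [2,-25,110,0,0,0,1]
    - [2,-25,137,0,0,0,1]
    - [2,-25,137,0,0,0,1]
    - [2,-25,137,0,0,0,1]

```text
time: 14.0
tcp_pos: [0.6577, 0.2266, 0.1918]
ee_rot: [0.0, 0.999, -0.042, 0.001]
wrist_force: [-0.1, 0.2, 0.5]
finger_gap: -0.0002
```

```bash
python3 -c "
from fl import *
show([arc(1,60,t) for t in (110,95,80,65,50,38,26,16,8,2)])
b=grab('side');a=grab('top')
r=lambda d,x,y,w,h:cv2.resize(d['img'][y:y+h,x:x+w,::-1],(400,400),interpolation=cv2.INTER_CUBIC)
cv2.imwrite('pics/c8.png',np.hstack([r(a,200,90,180,180),r(b,200,110,180,180)]))"
```

```text
[0.6577 0.2266 0.1918] [-0.1  0.2  0.5] 14.0
[0.6544 0.1937 0.1917] [-0.6 33.   0.1] [ 0.05 -0.13 -0.03]
[0.6531 0.1786 0.1956] [-0.6 48.2 -3.8] [ 0.05 -0.13 -0.03]
[0.6518 0.163  0.1954] [-0.6 63.9 -3.6] [ 0.05 -0.13 -0.03]
[0.6505 0.1479 0.1912] [-0.6 79.   0.6] [ 0.05 -0.13 -0.03]
[0.6494 0.1345 0.1832] [-0.6 92.5  8.6] [ 0.05 -0.13 -0.03]
[0.6486 0.1255 0.1745] [ -0.6 101.5  17.3] [ 0.05 -0.13 -0.03]
[0.6481 0.1185 0.1641] [ -0.6 108.5  27.8] [ 0.05 -0.13 -0.03]
[0.6477 0.1145 0.1545] [ -0.6 112.5  37.4] [ 0.05 -0.13 -0.03]
[0.6475 0.1125 0.1463] [ -0.7 114.5  45.5] [ 0.05 -0.13 -0.03]
[0.6475 0.1117 0.1401] [ -0.7 115.3  51.8] [ 0.05 -0.13 -0.03]
```

View pics/c8.png

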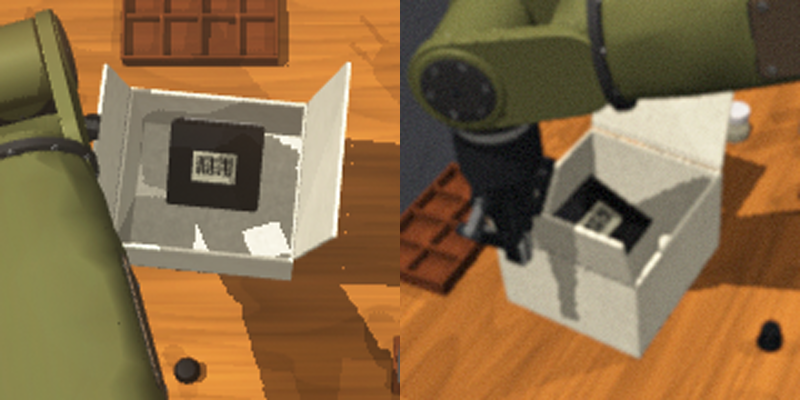

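The fingers are outside the short flap at (520,250) in the side crop. I'll sweep the flap over.

>>> move_arm:
  targets:
    - [0,20,0,0,0,0,1]
    - [0,33,0,0,0,0,1]
    - [0,48,-3,0,0,0,1]
    - [0,64,-3,0,0,0,1]
    - [0,79,1,0,0,0,1]
    - [0,92,9,0,0,0,1]
    - [0,101,17,0,0,0,1]
    - [0,108,28,0,0,0,1]
    - [0,112,37,0,0,0,1]
    - [0,114,45,0,0,0,1]
    - [0,115,51,0,0,0,1]
    - [0,115,53,0,0,0,1]

```text
time: 15.3
tcp_pos: [0.648, 0.112, 0.1396]
ee_rot: [0.001, 0.999, -0.042, 0.001]
wrist_force: [-13.1, -3.6, 29.2]
finger_gap: -0.0002
```

```bash
python3 -c "
from fl import *
show([arc(1,60,0)])"
```

```text
[0.648  0.112  0.1396] [-13.1  -3.6  29.2] 15.3
[0.6475 0.1116 0.138 ] [-0.5  0.5  1.6] [ 0.06 -0.14 -0.01]
```

>>> move_arm:
  targets:
    - [0,0,1,0,0,0,1]
    - [0,0,1,0,0,0,1]
    - [0,0,1,0,0,0,1]

```text
time: 15.6
tcp_pos: [0.648, 0.112, 0.1396]
ee_rot: [0.001, 0.999, -0.042, 0.002]
wrist_force: [-14.2, -4.8, 26.2]
finger_gap: 0.0002
```

>>> move_arm:
  targets:
    - [0,0,-30,0,0,0,1]
    - [0,0,-75,0,0,0,1]
    - [0,0,-120,0,0,0,1]
    - [0,0,-160,0,0,0,1]
    - [0,0,-197,0,0,0,1]
    - [0,40,-197,0,0,0,1]
    - [0,85,-197,0,0,0,1]
    - [0,130,-197,0,0,0,1]
    - [0,175,-197,0,0,0,1]
    - [0,220,-197,0,0,0,1]
    - [0,252,-197,0,0,0,1]
    - [0,252,-197,0,0,0,1]

```text
time: 16.8
tcp_pos: [0.6259, -0.1424, 0.3334]
ee_rot: [0.001, 0.999, -0.044, 0.0]
wrist_force: [-0.8, -0.0, 0.1]
finger_gap: -0.0001
```

```bash
python3 -c "
from fl import *
show([P(-193,324),P(-193,235)])
b=grab('side');a=grab('top')
r=lambda d,x,y,w,h:cv2.resize(d['img'][y:y+h,x:x+w,::-1],(400,400),interpolation=cv2.INTER_CUBIC)
cv2.imwrite('pics/c9.png',np.hstack([r(a,220,90,180,180),r(b,200,90,200,200)]))"
```

```text
[ 0.6259 -0.1424  0.3334] [-0.8 -0.   0.1] 16.8
[ 0.6266 -0.1375  0.335 ] [ 0.2 -4.9 -1.6] [ 0.07 -0.04 -0.24]
[ 0.6266 -0.1375  0.246 ] [ 0.2 -5.  87.4] [ 0.07 -0.04 -0.24]
```

View pics/c9.png

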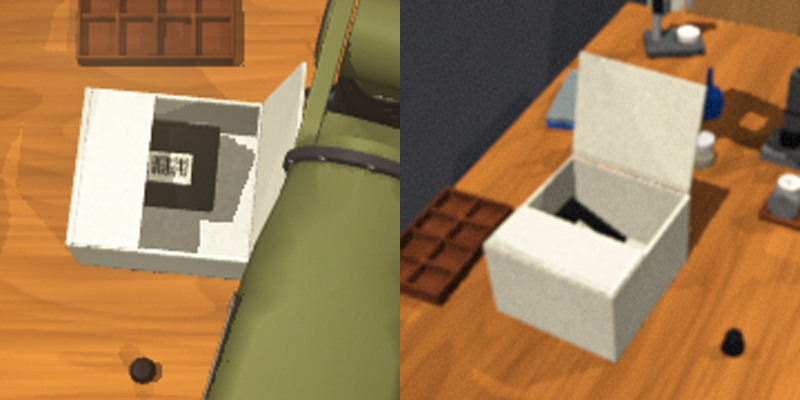

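The short flap is flat (left half of the carton, columns 75–150) and the long flap still stands. I'll descend outside it.

>>> move_arm:
  targets:
    - [0,0,30,0,0,0,1]
    - [0,0,65,0,0,0,1]
    - [0,0,88,0,0,0,1]
    - [0,0,88,0,0,0,1]
    - [0,0,88,0,0,0,1]

```text
time: 17.4
tcp_pos: [0.6269, -0.138, 0.2472]
ee_rot: [0.001, 0.999, -0.041, 0.001]
wrist_force: [0.3, -0.7, 0.6]
finger_gap: 0.0001
```

```bash
python3 -c "
from fl import *
show([arc(0,110,t) for t in (112,102,92,82,72,62,53,44,36,29,22,16,11,6,2,0)])"
```

```text
[ 0.6269 -0.138   0.2472] [ 0.3 -0.7  0.6] 17.4
[ 0.6293 -0.1047  0.2417] [ -0.4 -33.4   5.4] [ 0.06 -0.13  0.05]
[ 0.6308 -0.0865  0.2477] [ -0.4 -51.6  -0.6] [ 0.06 -0.13  0.05]
[ 0.6324 -0.0676  0.2504] [ -0.4 -70.6  -3.3] [ 0.06 -0.13  0.05]
[ 0.634  -0.0485  0.2497] [ -0.3 -89.8  -2.6] [ 0.06 -0.13  0.05]
[ 0.6356 -0.0298  0.2457] [  -0.3 -108.5    1.3] [ 0.06 -0.13  0.05]
[ 0.6371 -0.0121  0.2386] [  -0.3 -126.3    8.5] [ 0.06 -0.13  0.05]
[0.6383 0.0026 0.2296] [  -0.3 -141.1   17.5] [ 0.06 -0.13  0.05]
[0.6394 0.0157 0.2184] [  -0.4 -154.2   28.6] [ 0.06 -0.13  0.05]
[0.6403 0.0257 0.2068] [  -0.4 -164.3   40.2] [ 0.06 -0.13  0.05]
[0.6409 0.0331 0.1956] [  -0.4 -171.7   51.4] [ 0.06 -0.13  0.05]
[0.6414 0.0391 0.1836] [  -0.4 -177.7   63.4] [ 0.06 -0.13  0.05]
[0.6417 0.043  0.1727] [  -0.4 -181.7   74.2] [ 0.06 -0.13  0.05]
[0.6419 0.0454 0.1635] [  -0.5 -184.1   83.5] [ 0.06 -0.13  0.05]
[0.642 0.047 0.154] [  -0.5 -185.7   93. ] [ 0.06 -0.13  0.05]
[0.6421 0.0477 0.1463] [  -0.5 -186.4  100.6] [ 0.06 -0.13  0.05]
[0.6421 0.0478 0.1425] [  -0.5 -186.6  104.5] [ 0.06 -0.13  0.05]
```

>>> move_arm:
  targets:
    - [0,-18,2,0,0,0,1]
    - [0,-34,2,0,0,0,1]
    - [0,-52,-1,0,0,0,1]
    - [0,-71,-3,0,0,0,1]
    - [0,-90,-3,0,0,0,1]
    - [0,-109,1,0,0,0,1]
    - [0,-126,8,0,0,0,1]
    - [0,-141,17,0,0,0,1]
    - [0,-154,28,0,0,0,1]
    - [0,-164,40,0,0,0,1]
    - [0,-172,51,0,0,0,1]
    - [0,-178,63,0,0,0,1]

```text
time: 18.6
tcp_pos: [0.6415, 0.0387, 0.1818]
ee_rot: [0.001, 0.999, -0.042, 0.001]
wrist_force: [-0.9, -0.2, 1.1]
finger_gap: 0.0001
```

```bash
python3 -c "
from fl import *
show([arc(0,110,t) for t in (16,11,6,2,0)])"
```

```text
[0.6415 0.0387 0.1818] [-0.9 -0.2  1.1] 18.6
[0.6417 0.043  0.1727] [-0.2 -4.3  9.1] [ 0.06 -0.07 -0.03]
[0.6419 0.0454 0.1635] [-0.2 -6.8 18.3] [ 0.06 -0.07 -0.03]
[0.642 0.047 0.154] [-0.2 -8.4 27.8] [ 0.06 -0.07 -0.03]
[0.6421 0.0477 0.1463] [-0.2 -9.  35.5] [ 0.06 -0.07 -0.03]
[0.6421 0.0478 0.1425] [-0.3 -9.2 39.3] [ 0.06 -0.07 -0.03]
```

>>> move_arm:
  targets:
    - [0,-4,9,0,0,0,1]
    - [0,-7,18,0,0,0,1]
    - [0,-8,26,0,0,0,1]
    - [0,-9,33,0,0,0,1]
    - [0,-9,37,0,0,0,1]
    - [0,-9,39,0,0,0,1]
    - [0,-9,40,0,0,0,1]
    - [0,-9,40,0,0,0,1]

```text
time: 19.4
tcp_pos: [0.6424, 0.047, 0.1443]
ee_rot: [0.001, 0.999, -0.042, 0.001]
wrist_force: [-6.3, 0.6, 9.8]
finger_gap: -0.0001
```

>>> move_arm:
  targets:
    - [0,0,2,0,0,0,1]
    - [0,0,2,0,0,0,1]
    - [0,0,2,0,0,0,1]
    - [0,0,2,0,0,0,1]
    - [0,0,-20,0,0,0,1]
    - [0,0,-60,0,0,0,1]
    - [0,0,-100,0,0,0,1]
    - [-30,30,-130,0,0,0,1]
    - [-70,60,-130,0,0,0,1]
    - [-110,90,-130,0,0,0,1]
    - [-150,110,-130,0,0,0,1]
    - [-150,110,-130,0,0,0,1]

```text
time: 20.6
tcp_pos: [0.4799, -0.0512, 0.2734]
ee_rot: [0.001, 0.999, -0.043, 0.001]
wrist_force: [-1.5, -0.8, 0.6]
finger_gap: 0.0002
```

```bash
python3 -c "
from fl import *
show([])
b=grab('side');a=grab('top')
r=lambda d,x,y,w,h:cv2.resize(d['img'][y:y+h,x:x+w,::-1],(400,400),interpolation=cv2.INTER_CUBIC)
cv2.imwrite('pics/c10.png',np.hstack([r(a,240,100,180,180),r(b,210,80,220,220)]))"
```

```text
[ 0.4799 -0.0512  0.2734] [-1.5 -0.8  0.6] 20.6
```

View pics/c10.png

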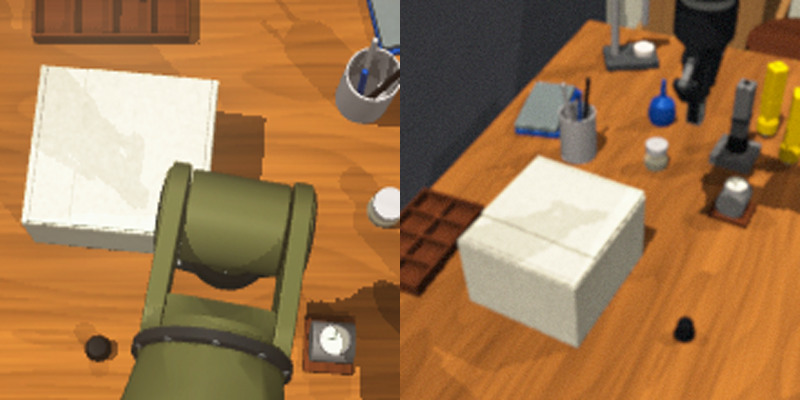

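Both flaps lie flat and the long one is over the short. The reader stands on its dock at (738,120) in the side crop, and the arm is clear.

```bash
python3 -c "
from h import *
print(order.job_done()); print(sensors.get_obs()['time'])"
```

```text
the job is handed in; nothing more can be done
None
the job is handed in; nothing more can be done
```

I scanned the label, stood the reader back on its dock, closed the short flap and then the long one, and handed the job in at about 20.6 s. The hand-in reported no verdict.

- **Scan:** the reader was set at 25° to the label and pressed until the force had risen by about 4.3 N, which is roughly half way in. I held it there for about 1.7 s. The estimated tip position was 2–3 mm from the label's middle.
- **Label height:** it was about 75–77 mm by feel. My first camera estimate of 67 mm disagreed because the side-view mask was cut off. I relied on the contact force instead.
- **Dock:** I lowered the reader at the spot where I had picked it up, let go and backed off. The picture afterwards showed it upright on the dock with both flaps still open.
- **Flaps:** each came to rest with the fingertips about 1.6–1.8 mm above the height I had calculated, which is under 0.03 rad. The last picture shows both flat with the long one over the short, and the reader on its dock. The bystanders in view stood in place, and the arm was clear.

I did not measure the plunger travel or the flap angles directly; those values come from force, tool position and the pictures.

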